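Flip the tank status flag from red to green

TASK

One of the two tank status flags on the bench still shows red: with your fingertips, push the outer edge of its paddle up from underneath and on over its pivot, then press it down on the other side until it lies fully flat with the green face up. Only push it, do not pinch it, and leave the other flag, the jars and the pliers as they are.

Things in the scene. Friction and masses are not known exactly. Their poses are not given: they have to be found in the camera images.
- due_stand: Stand of the flag showing red, steel, screwed down: base 100 x 100 x 12 mm, post 26 x 30 mm, on top a 92 mm wide fork whose cheeks (24 mm long, tops 135 mm above the bench) hold the pivot pin. Origin: centre of the base's underside. x is level, from the side where the paddle starts (-x, to the robot's right) to the side where it must end (+x, robot's left); z up; yaw varies.
- due_pivot (a point): Middle of that flag's pivot pin, 120 mm above the bench, in the paddle's mid-plane; pin along the stand's y (axes as due_stand). A rubber rest bar, 20 mm wide, runs under the paddle along the stand's x to 40 mm either side of the pivot, top 114 mm above the bench; beyond it the paddle overhangs free air.
- due_paddle (a joint): Angle of the red-showing paddle, rad: 0 = level on the stand's -x side, red face up; 1.57 = upright; 3.14 = level on the +x side, green face up. Stops at 0 and 3.14; starts between 0 and 0.3. Stiff hinge: the paddle stays at any angle where it is left and does not fall; turning it takes 0.05 to 0.08 N m (about 1 N at the outer edge).
- due_edge (a point): Middle of the outer (free) edge of that paddle, 80 mm from the pivot, half-way through its thickness. The paddle is a flat plate 70 mm wide and 8 mm thick (a red and a green plate back to back), reaching from 10 to 80 mm from the pivot.
- due_red_face (a point): Centre of that paddle's red face (70 x 70 mm), on its surface, 45 mm out from the pivot; up at the start.
- due_green_face (a point): Centre of that paddle's green face (70 x 70 mm), on its surface, 45 mm out from the pivot; underneath at the start, must end on top.
- ready_stand: The other status flag, of exactly the same make and size, also screwed down, already showing green; leave it alone. Origin: centre of the base's underside; its paddle lies on its +x side, which points to the robot's right.
- ready_paddle (a joint): Angle of the already green flag's paddle, 3.14 from the start: lying level on its stand's +x side, green face up.
- honey_jar: Loose amber jar with a yellow lid, 62 mm across, 85 mm tall, origin at the centre of its underside. Leave it standing.
- spare_jar: Loose clear glass jar with a steel lid, 62 mm across, 85 mm tall, origin at the centre of its underside. Leave it standing.
- pliers: Loose pliers with red handles lying flat on the bench, about 155 mm long, 56 mm wide, 12 mm high, origin on the bench under the joint. Leave them.
Mind the look-alikes: they are no part of the job. What is shaped like the due_stand but purple is not meant.

How it is judged:
By the outcome, as a careful person would: the job done as asked, in the order asked, and still so for the second after the job is handed in, with the robot touching nothing.
It also fails if it takes over 51 s, if anything falls off the work surface, if the arm or the gripper's body presses on something with over 40 N, if the wrist force passes 120 N, or if a joint passes its speed limit or range.

ROBOT

A 7-joint arm with a two-finger parallel gripper is mounted at the origin on the work surface. World frame = base frame: x ahead of the robot, y to its left, z up, the work surface at z = 0. Lengths are in m, angles in rad, forces in N, time in s.
With the tool pointing down it reaches from about 0.425 to 0.875 m from the base axis. Payload 4.7 kg.
Tool frame: the origin (TCP) lies at the very end of the fingers, on their centre line; the grasp point (between the pads) lies 19 mm behind it; z points along the fingers, y is the line along which they close (so a half turn about z gives the same grasp; the last joint's range is limited). The gripper opens to 87 mm and grips with 3 to 60 N. Pads are 19 mm wide; open, the fingers measure 117 mm over their backs; the gripper's body (75 mm by 190 mm) begins 51 mm behind the grasp point.
Start: joints at [1.135, 0.321, -0.07, 1.45, 0.023, 1.371, -0.057], TCP at [0.283, -0.585, 0.223] pointing down, gripper open.
Joint ranges: [-2.86, 2.86], [-0.3, 2.09], [-1.38, 1.24], [0.06, 2.45], [-1.56, 4.7], [0.09, 2.05], [-2.69, 2.69]. Speed limits (rad/s): [2.57, 2.57, 3.14, 3.14, 3.14, 3.14, 3.14].

INTERFACE

Orientations are given as a rotation vector (axis times angle).
In Python, from bench import ctrl gives the robot as it stands.
- The arm moves only by the tool jog_arm, never from a script. Its argument "commands" is a list of rows, each a list of 7 numbers: the opening, from 0 (shut) to 1 (fully open), then the shift along the world's x, y, z scaled (see below), then the turn, a rotation vector about the world's x, y, z scaled (see below). A call has exactly 5 rows; each row is the pose to reach, as a shift and turn from the pose commanded when the call began; what a row does not reach only later rows make up. The controller multiplies each number of a shift by 0.5 m and each number of a turn by 30 degrees. A row lasts 1/12 s, in which the tool goes at most 41.7 mm and 7.16 degrees, less where a joint would pass 70% of its speed; a pose out of reach is approached as far as the arm can. A call with a number of a shift or a turn outside -1 to 1 is refused whole. A call with a gripper value outside its range is refused whole. The fingers move at their own pace and stop on an object; "grip_force" is the grip in N (left out, the last holds). Time passes only in rows, so rows that repeat a pose let the fingers close, or fill a call up. It gives the time, the measured TCP pose, the force, the opening and the grip force at its end, in the units of the state.
- ctrl.get_state(): the state, without advancing time (a new reading comes with each control period).
- ctrl.get_image(name): name is "scene" or "side" or "wrist"; returns a dict with "frame" (480x640x3 uint8, red, green, blue), "vfov" (degrees; the focal length in pixels is half the picture's height over the tangent of half this angle, whatever the lens; pixels are square), "cx", "cy" (the principal point, pixels), "camera_from_world" (4x4, takes a point from world to camera coordinates); the wrist camera has in their place "mount" (4x4, takes a point from camera to tool coordinates, whose origin is the TCP and whose axes are the flange's). Camera axes: x right, y down, z forward; pixel columns grow to the right and rows downward; lengths in m; the calibration is good to about 2 mm. A picture is of the moment at which its call begins: read the wrist's pose just before it. There is no depth.
- ctrl.close_job(): hands the job in; it is judged then, once.
The state is a dict: "time": time; "joint_positions": joint angles; "qd": joint speeds; "joint_torque": joint torques, N m; "position": TCP position; "tool_rot": TCP orientation; "ft_force": force on the tool from outside, world axes, zero at the start; "torque": the same for the moment, N m; "grip_width": opening from 0.0 (shut) to 1.0 (fully open); "grip_force": force on a finger pad.
Only numpy, scipy, OpenCV 4.12 (cv2) and the standard library are available. Lean on these libraries where they do the work, as an engineer would, in place of code of your own. Each camera call takes 0.05 s, during which the arm holds its last target. There are 200 camera calls.

## Working session

There is one attempt and no reset: what is moved stays moved. The work goes in short steps, Python scripts to look and compute and a tool call to move; the robot and the scene stay as the last step left them, time stands still between calls to the robot, and variables do not carry over. Pictures are saved under pics/ and viewed, at most 10 in all, crops included, and the job is handed in when it is done.

Besides the shell and the picture viewer there is one more tool, called after "Call:" by a JSON object that holds its "method" and its "body". jog_arm: Moves the arm, as the interface text tells. Shifts and turns lie within -1 to 1; 1 stands for 0.5 m of shift or 30 degrees of turn. Its arguments: {"type":"object","properties":{"commands":{"type":"array","items":{"type":"array","items":{"type":"number","minimum":-1,"maximum":1}}},"grip_force":{"type":"number"}},"required":["commands"]}

```bash
mkdir -p pics; cat > h.py <<'E'
import numpy as np,cv2
from bench import ctrl
def snap(n,fn):
    d=ctrl.get_image(n); cv2.imwrite('pics/'+fn,d['frame'][:,:,::-1]); np.save('pics/'+fn+'.npy',d,allow_pickle=True); return d
def load(fn): return np.load('pics/'+fn+'.npy',allow_pickle=True).item()
def ray(d,uv):
    f=240/np.tan(np.radians(d['vfov'])/2); T=np.array(d['camera_from_world'])
    v=np.array([(uv[0]-d['cx'])/f,(uv[1]-d['cy'])/f,1.]); R=T[:3,:3]
    return -R.T@T[:3,3], R.T@v
def onz(d,uv,z):
    o,v=ray(d,uv); return o+v*(z-o[2])/v[2]
def proj(d,p):
    f=240/np.tan(np.radians(d['vfov'])/2); T=np.array(d['camera_from_world']); c=T[:3,:3]@p+T[:3,3]
    return np.array([d['cx']+f*c[0]/c[2],d['cy']+f*c[1]/c[2]])
E
python3 -c "
from h import *
a=snap('scene','s1.png');b=snap('side','d1.png')
for d in(a,b):print(d['vfov'],d['cx'],d['cy'],np.round(ray(d,(320,240)),3))
s=ctrl.get_state();print(s)"
```

```text
49.80946181030585 320.49646037808975 244.02444830989376 [[ 1.287 -0.046  0.829]
 [-0.711  0.108 -0.695]]
47.548773227016454 317.24767524940984 237.97461050738468 [[ 0.311  0.754  1.02 ]
 [ 0.21  -0.594 -0.776]]
{'time': 0.1, 'joint_positions': array([ 1.13511285,  0.32171222, -0.07011864,  1.45155929,  0.02255763,
        1.37075154, -0.05690924]), 'qd': array([-0.00063756, -0.00205279,  0.00029339, -0.00196743,  0.00077557,
        0.00190669,  0.00021418]), 'joint_torque': array([ 1.20837849e-04, -4.92568481e+01, -4.05607726e-01, -3.13398385e+01,
       -6.40556845e-02,  3.95608367e-02,  8.01021133e-05]), 'position': array([ 0.28238129, -0.58492275,  0.22159175]), 'tool_rot': array([-3.06091387e+00, -7.00287489e-01,  6.35525229e-04]), 'ft_force': array([0.75102325, 0.2605501 , 0.38309606]), 'torque': array([0.05107356, 0.00620612, 0.06097979]), 'grip_force': 0.0, 'grip_width': 0.998970512134657}
```

View pics/s1.png

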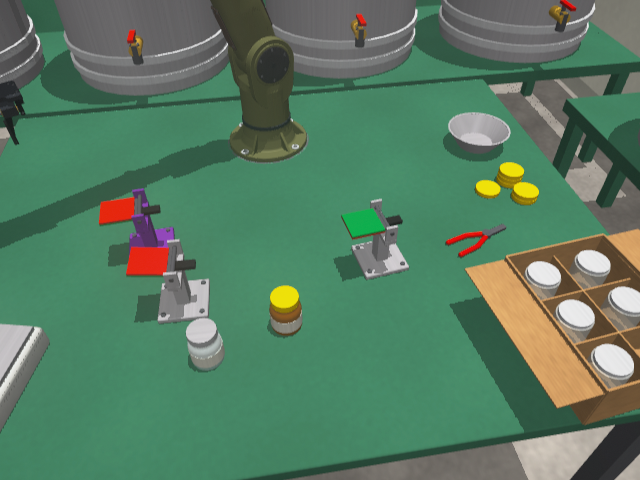

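View pics/d1.png

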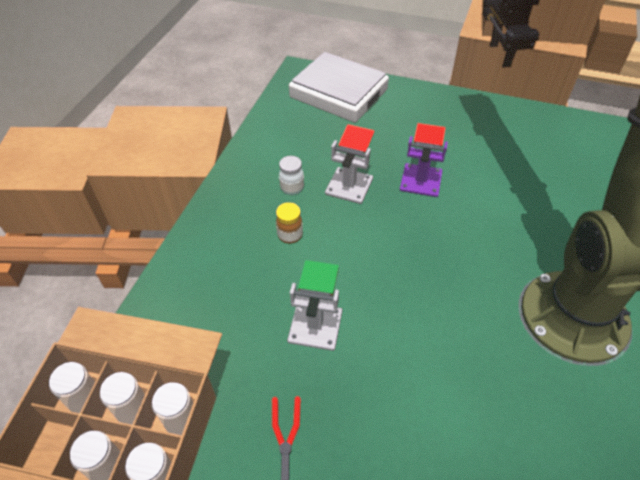

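Two red-showing flags: a steel one at scene (148,261) / side (355,140), and a purple one at scene (118,210) / side (430,135). The steel one is meant, because due_stand is steel and purple is excluded. The jars are at scene (205,345) and (286,310), the green flag at (375,240). I'll confirm in one crop and measure.

```bash
cat > m.py <<'E'
from h import *
a=load('s1.png');b=load('d1.png')
def quad(d,near):
    h=cv2.cvtColor(d['frame'],cv2.COLOR_RGB2HSV); m=(((h[...,0]<6)|(h[...,0]>174))&(h[...,1]>170)&(h[...,2]>120)).astype('uint8')
    cs,_=cv2.findContours(m,cv2.RETR_EXTERNAL,cv2.CHAIN_APPROX_NONE)
    c=min((c for c in cs if cv2.contourArea(c)>100),key=lambda c:np.hypot(*(c.mean((0,1))-near)))
    h=cv2.convexHull(c)
    return cv2.approxPolyN(h,4)[0].astype(float), c
def tri(p,q):
    o1,v1=ray(a,p);o2,v2=ray(b,q);s=np.linalg.lstsq(np.c_[v1,-v2],o2-o1,rcond=None)[0]
    x,y=o1+v1*s[0],o2+v2*s[1];return (x+y)/2,np.linalg.norm(x-y)
qa,_=quad(a,(148,261));qb,_=quad(b,(355,140));print(qa,qb)
from itertools import product
for p in qa:
    r=min((tri(p,q) for q in qb),key=lambda t:t[1] ); print(p,[ (np.round(tri(p,q)[0],3),round(tri(p,q)[1],3)) for q in qb if tri(p,q)[1]<.02])
im=np.hstack([cv2.resize(a['frame'][180:380,90:310],None,fx=2.,fy=2.),cv2.resize(b['frame'][110:210,270:370],(350,400))])[:,:,::-1]
cv2.imwrite('pics/c1.png',im)
E
python3 m.py
```

```text
[[169. 247.]
 [166. 274.]
 [125. 274.]
 [131. 247.]] [[373. 131.]
 [365. 151.]
 [338. 144.]
 [348. 125.]]
[169. 247.] [(array([ 0.538, -0.228,  0.127]), np.float64(0.0))]
[166. 274.] [(array([ 0.608, -0.231,  0.127]), np.float64(0.002))]
[125. 274.] [(array([ 0.603, -0.302,  0.134]), np.float64(0.001))]
[131. 247.] [(array([ 0.536, -0.297,  0.136]), np.float64(0.002))]
```

View pics/c1.png

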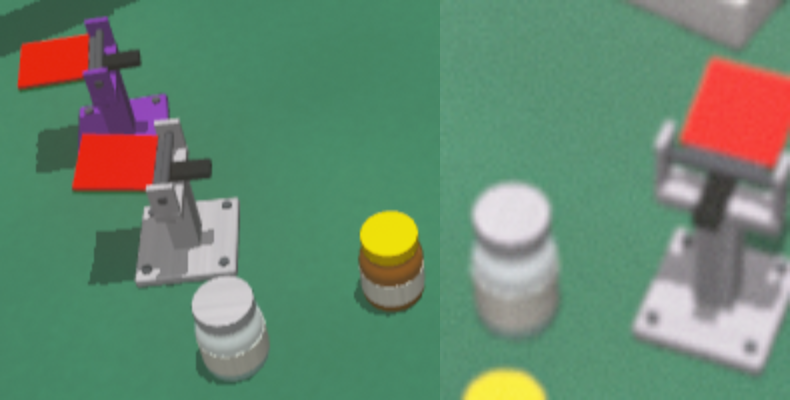

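The crop shows the steel-grey stand with its red paddle, nothing purple on it, so it is the right one. Its spare jar is about 60 px from the base. Now the obstacles.

```bash
cat >> m.py <<'E'
print('---')
pa,_=quad(a,(118,210));pb,_=quad(b,(430,135))
for p in pa: print('purple',np.round(onz(a,p,.126),3))
for n,uv,z in [('spare',(202,330),.085),('honey',(285,297),.085),('scaleTopR',(47,333),.05),('basecorner',(207,279),.012),('basecorner',(160,320),.012),('base',(209,316),.012)]: print(n,np.round(onz(a,uv,z),3))
for p in [(330,55),(388,75),(350,115),(290,88)]: print('scale side',np.round(onz(b,p,.05),3))
for n,q in [('spare',(290,166)),('honey',(288,212))]: print(n,np.round(onz(b,q,.085),3))
# pose: tilt 45deg toward +y', tool y along -x-ish
from scipy.spatial.transform import Rotation as R
s=ctrl.get_state(); r0=R.from_rotvec(s['tool_rot']);print(np.round(r0.as_matrix(),3))
for t in (45,55,65):
  for sg in (1,-1):
    u=np.array([.045,.999,0]);zt=np.sin(np.radians(t))*u-np.cos(np.radians(t))*np.array([0,0,1]);yt=sg*np.array([.999,-.045,0]);xt=np.cross(yt,zt)
    r=R.from_matrix(np.c_[xt,yt,zt]);dr=(r*r0.inv()).as_rotvec();print(t,sg,np.round(dr/np.radians(30),2))
E
python3 m.py | sed -n '/---/,$p'
```

```text
---
purple [ 0.437 -0.306  0.126]
purple [ 0.444 -0.375  0.126]
purple [ 0.369 -0.381  0.126]
purple [ 0.368 -0.311  0.126]
spare [ 0.715 -0.172  0.085]
honey [ 0.665 -0.019  0.085]
scaleTopR [ 0.648 -0.46   0.05 ]
basecorner [ 0.527 -0.174  0.012]
basecorner [ 0.621 -0.266  0.012]
base [ 0.627 -0.171  0.012]
scale side [ 0.785 -0.714  0.05 ]
scale side [ 0.584 -0.665  0.05 ]
scale side [ 0.638 -0.445  0.05 ]
scale side [ 0.844 -0.512  0.05 ]
spare [ 0.711 -0.163  0.085]
honey [ 0.66  -0.018  0.085]
[[ 0.901  0.435 -0.001]
 [ 0.435 -0.901  0.001]
 [-0.    -0.002 -1.   ]]
45 1 [ 1.31 -0.87  1.94]
45 -1 [ 0.98  1.49 -3.71]
55 1 [ 1.6  -1.06  1.89]
55 -1 [ 1.19  1.82 -3.59]
65 1 [ 1.89 -1.25  1.82]
65 -1 [ 1.41  2.14 -3.45]
```

Call:
{"method": "jog_arm", "body": {"commands": [[0,0.05,0.02,0.04,0,0,0.2],[0,0.1,0.04,0.08,0,0,0.4],[0,0.14,0.06,0.12,0,0,0.6],[0,0.18,0.08,0.16,0,0,0.8],[0,0.22,0.1,0.18,0,0,1]]}}

```text
time: 0.52
position: [0.394, -0.5352, 0.315]
tool_rot: [2.771, 1.475, 0.001]
ft_force: [0.7, -1.1, 0.2]
grip_width: 0.708
grip_force: 0.0
```

Call:
{"method": "jog_arm", "body": {"commands": [[0,0.05,0.02,0,0,0,0.2],[0,0.1,0.04,0,0,0,0.4],[0,0.14,0.06,0,0,0,0.6],[0,0.18,0.08,0,0,0,0.8],[0,0.22,0.1,0,0,0,1]]}}

```text
time: 0.93
position: [0.5034, -0.4847, 0.3119]
tool_rot: [-2.295, -2.143, 0.0]
ft_force: [0.6, -0.6, -0.3]
grip_width: 0.33
grip_force: 0.0
```

Call:
{"method": "jog_arm", "body": {"commands": [[0,0.03,0.0,0,0.18,0,0],[0,0.06,0.0,0,0.36,0,0],[0,0.09,0.0,0,0.54,0,0],[0,0.12,0.0,0,0.72,0,0],[0,0.16,0.0,0,0.9,0,0.0]]}}

```text
time: 1.35
position: [0.5801, -0.4824, 0.3079]
tool_rot: [-2.034, -1.881, -0.459]
ft_force: [-54.9, 37.7, 14.4]
grip_width: 0.017
grip_force: 0.0
```

```bash
python3 -c "
from h import *
b=snap('side','d2.png');s=ctrl.get_state();print(s['joint_positions'].round(2),s['ft_force'],s['torque'],s['qd'].round(2),s['position'])"
```

```text
[ 0.91  0.92 -0.35  0.49 -0.11  2.05  0.53] [  4.1952956   -4.45318403 -14.11366971] [-1.33464998 -0.40491624 -0.20476546] [ 0.   -0.01  0.05  0.3   0.15 -0.09  0.07] [ 0.58456389 -0.48440865  0.29495769]
```

View pics/d2.png

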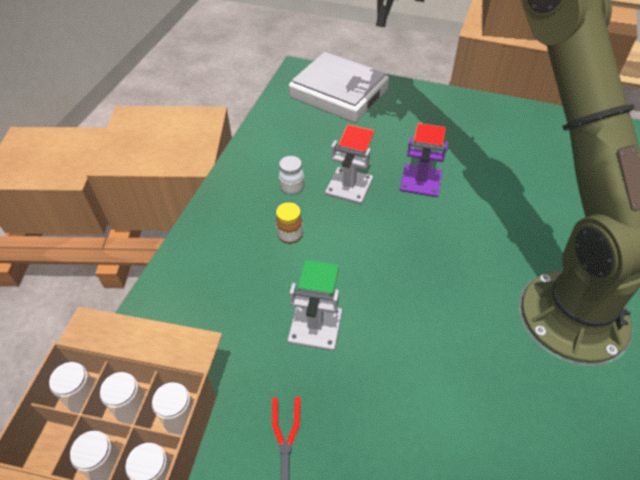

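Joint 6 ran to its range end because the tool was too far out and too high. I'll come in nearer and lower, then tilt more.

Call:
{"method": "jog_arm", "body": {"commands": [[0,0.0,0.03,-0.04,0,0,0],[0,0.0,0.07,-0.09,0,0,0],[0,0.0,0.12,-0.15,0,0,0],[0,0.0,0.17,-0.21,0,0,0],[0,0.0,0.2,-0.25,0,0,0]]}}

```text
time: 1.82
position: [0.5783, -0.3767, 0.1797]
tool_rot: [-2.026, -1.882, -0.454]
ft_force: [1.2, 0.6, -0.3]
grip_width: 0.009
grip_force: 0.0
```

```bash
cat > st.py <<'E'
from h import *
from scipy.spatial.transform import Rotation as R
s=ctrl.get_state();r=R.from_rotvec(s['tool_rot'])
print(s['joint_positions'].round(2),s['position'].round(4),s['ft_force'].round(1),s['time']);print(r.as_matrix().round(2))
u=np.array([.045,.999,0])
for t in (30,40,45):
    zt=np.sin(np.radians(t))*u-np.cos(np.radians(t))*np.array([0,0,1]);yt=np.array([.999,-.045,0])
    print(t,((R.from_matrix(np.c_[np.cross(yt,zt),yt,zt])*r.inv()).as_rotvec()/np.radians(30)).round(2))
E
python3 st.py
```

```text
[ 0.95  0.7  -0.4   1.1  -0.13  1.65  0.54] [ 0.5783 -0.3767  0.1797] [ 1.2  0.6 -0.3] 1.8167
[[ 0.07  1.    0.  ]
 [ 0.89 -0.07  0.45]
 [ 0.45 -0.03 -0.89]]
30 [ 0.1  -0.06  0.04]
40 [ 0.44 -0.08  0.03]
45 [ 0.6  -0.09  0.03]
```

Call:
{"method": "jog_arm", "body": {"commands": [[0,0.0,0.01,-0.03,0.08,0,0],[0,0.0,0.02,-0.07,0.17,0,0],[0,0.0,0.04,-0.11,0.26,-0.03,0],[0,0.0,0.06,-0.15,0.35,-0.06,0],[0,0.0,0.08,-0.18,0.44,-0.08,0.03]]}}

```text
time: 2.23
position: [0.5778, -0.3403, 0.0907]
tool_rot: [-1.868, -1.774, -0.681]
ft_force: [0.7, 0.5, 0.0]
grip_width: 0.002
grip_force: 0.0
```

```bash
python3 st.py; python3 -c "
from h import *
a=snap('scene','s3.png');b=snap('side','d3.png')
im=np.hstack([cv2.resize(a['frame'][180:330,60:240],None,fx=2.2,fy=2.2)[:330],cv2.resize(b['frame'][60:210,270:450],None,fx=2.2,fy=2.2)[:330]])[:,:,::-1]
cv2.imwrite('pics/c3.png',im)"
```

```text
[ 1.01  0.85 -0.44  1.16 -0.24  1.6   0.63] [ 0.5778 -0.3403  0.0907] [0.7 0.5 0. ] 2.2333
[[ 0.04  1.    0.03]
 [ 0.76 -0.05  0.64]
 [ 0.64 -0.   -0.76]]
30 [-0.34  0.02  0.01]
40 [-0.   -0.    0.01]
45 [ 0.16 -0.01  0.01]
```

View pics/c3.png

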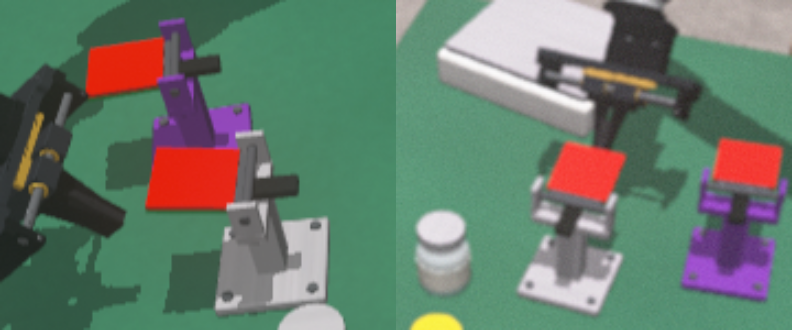

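The fingers sit beside and below the red paddle's edge in both views, clear of everything else. I'll go in underneath.

Call:
{"method": "jog_arm", "body": {"commands": [[0,0.0,0.02,0,0,0,0],[0,0.0,0.04,0,0,0,0],[0,0.0,0.07,0,0,0,0],[0,0.0,0.095,0,0,0,0],[0,0.0,0.095,0,0,0,0]]}}

```text
time: 2.75
position: [0.5807, -0.2893, 0.0954]
tool_rot: [-1.864, -1.782, -0.682]
ft_force: [0.1, 1.1, 0.1]
grip_width: 0.007
grip_force: 0.0
```

Call:
{"method": "jog_arm", "body": {"commands": [[0,0,-0.005,0.015,0,0,0],[0,0,-0.005,0.03,0,0,0],[0,0,-0.005,0.045,0,0,0],[0,0,-0.005,0.06,0,0,0],[0,0,-0.005,0.075,0,0,0]]}}

```text
time: 3.17
position: [0.5795, -0.2965, 0.1314]
tool_rot: [-1.87, -1.777, -0.682]
ft_force: [0.6, -0.3, -1.4]
grip_width: 0.008
grip_force: 0.4
```

```bash
python3 st.py|head -1; python3 -c "
from h import *
a=snap('scene','s4.png');b=snap('side','d4.png')
im=np.hstack([cv2.resize(a['frame'][180:330,60:240],None,fx=2.2,fy=2.2)[:330],cv2.resize(b['frame'][60:210,270:450],None,fx=2.2,fy=2.2)[:330]])[:,:,::-1]
cv2.imwrite('pics/c4.png',im)"
```

```text
[ 1.    0.75 -0.46  1.24 -0.27  1.59  0.59] [ 0.5795 -0.2965  0.1314] [ 0.6 -0.3 -1.4] 3.1667
```

View pics/c4.png

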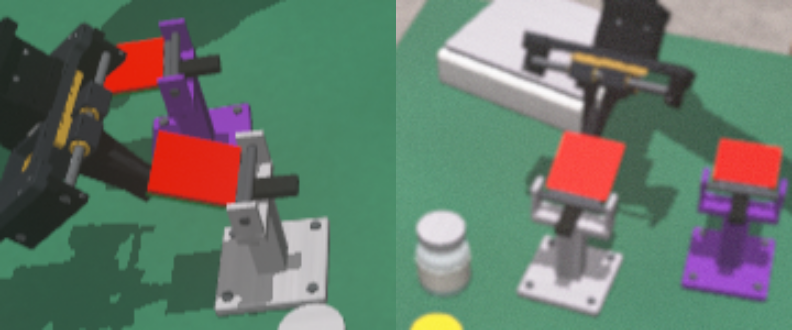

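The paddle has swung up to about 20°, its outer edge now riding on the fingertips. I'll continue along the arc.

Call:
{"method": "jog_arm", "body": {"commands": [[0,0,0.006,0.014,0,0,0],[0,0,0.014,0.028,0,0,0],[0,0,0.024,0.042,0,0,0],[0,0,0.036,0.054,0,0,0],[0,0,0.048,0.064,0,0,0]]}}

```text
time: 3.68
position: [0.5797, -0.2707, 0.1634]
tool_rot: [-1.869, -1.778, -0.682]
ft_force: [1.4, -1.3, 0.9]
grip_width: 0.006
grip_force: 0.5
```

Call:
{"method": "jog_arm", "body": {"commands": [[0,0,0.008,0.006,0,0,0],[0,0,0.016,0.012,0,0,0],[0,0,0.026,0.017,0,0,0],[0,0,0.035,0.021,0,0,0],[0,0,0.044,0.024,0,0,0]]}}

```text
time: 4.1
position: [0.5795, -0.2489, 0.1745]
tool_rot: [-1.869, -1.777, -0.682]
ft_force: [0.7, -0.6, -1.1]
grip_width: -0.001
grip_force: 0.5
```

Call:
{"method": "jog_arm", "body": {"commands": [[0,0,0.009,0.003,0,0,0],[0,0,0.018,0.006,0,0,0],[0,0,0.028,0.009,0,0,0],[0,0,0.038,0.011,0,0,0],[0,0,0.048,0.012,0,0,0]]}}

```text
time: 4.52
position: [0.5793, -0.2249, 0.1804]
tool_rot: [-1.868, -1.777, -0.681]
ft_force: [-0.2, -0.4, -0.3]
grip_width: 0.007
grip_force: 0.4
```

```bash
python3 st.py|head -1; python3 -c "
from h import *
a=snap('scene','s5.png');b=snap('side','d5.png')
im=np.hstack([cv2.resize(a['frame'][180:330,60:240],None,fx=2.2,fy=2.2)[:330],cv2.resize(b['frame'][60:210,270:450],None,fx=2.2,fy=2.2)[:330]])[:,:,::-1]
cv2.imwrite('pics/c5.png',im)"
```

```text
[ 0.99  0.62 -0.51  1.35 -0.33  1.57  0.52] [ 0.5793 -0.2249  0.1804] [-0.2 -0.4 -0.3] 4.5167
```

View pics/c5.png

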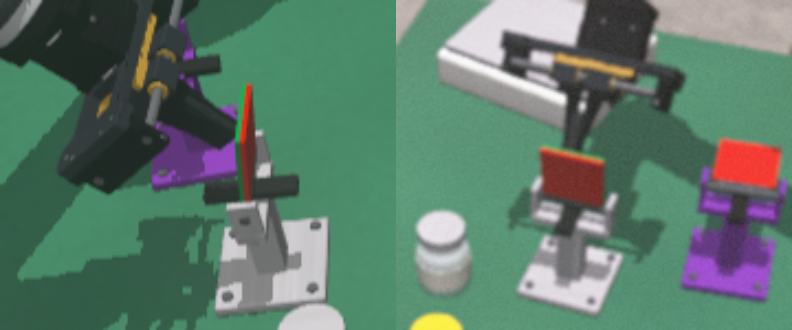

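The paddle now stands upright, green face against the fingertips. Next, over the pivot and down.

Call:
{"method": "jog_arm", "body": {"commands": [[0,0,0.01,0,0,0,0],[0,0,0.02,-0.001,0,0,0],[0,0,0.03,-0.003,0,0,0],[0,0,0.04,-0.005,0,0,0],[0,0,0.05,-0.008,0,0,0]]}}

```text
time: 5.03
position: [0.5794, -0.1999, 0.1763]
tool_rot: [-1.868, -1.777, -0.682]
ft_force: [0.1, -0.3, -0.5]
grip_width: 0.005
grip_force: 0.3
```

Call:
{"method": "jog_arm", "body": {"commands": [[0,0,0.01,-0.005,0,0,0],[0,0,0.02,-0.011,0,0,0],[0,0,0.03,-0.018,0,0,0],[0,0,0.04,-0.026,0,0,0],[0,0,0.048,-0.034,0,0,0]]}}

```text
time: 5.45
position: [0.5794, -0.1757, 0.159]
tool_rot: [-1.868, -1.777, -0.682]
ft_force: [1.0, -0.7, -0.0]
grip_width: 0.003
grip_force: 0.4
```

Call:
{"method": "jog_arm", "body": {"commands": [[0,0,0.006,-0.005,-0.08,0,0],[0,0,0.012,-0.01,-0.16,0,0],[0,0,0.017,-0.016,-0.24,0,0],[0,0,0.022,-0.022,-0.32,0,0],[0,0,0.026,-0.028,-0.4,0,0]]}}

```text
time: 5.87
position: [0.5793, -0.1631, 0.1451]
tool_rot: [-2.003, -1.913, -0.51]
ft_force: [-0.1, -0.1, 0.4]
grip_width: 0.005
grip_force: 0.3
```

```bash
python3 st.py|head -1; python3 -c "
from h import *
a=snap('scene','s6.png');b=snap('side','d6.png')
im=np.hstack([cv2.resize(a['frame'][180:330,90:270],None,fx=2.2,fy=2.2)[:330],cv2.resize(b['frame'][60:210,270:450],None,fx=2.2,fy=2.2)[:330]])[:,:,::-1]
cv2.imwrite('pics/c6.png',im)"
```

```text
[ 0.89  0.47 -0.52  1.55 -0.24  1.34  0.43] [ 0.5793 -0.1631  0.1451] [-0.1 -0.1  0.4] 5.8667
```

View pics/c6.png

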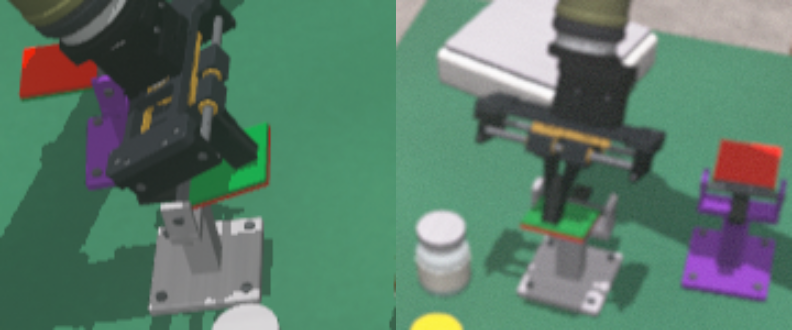

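The paddle is past upright, green face up, about 20° from level. Pressing down slowly and watching the force.

Call:
{"method": "jog_arm", "body": {"commands": [[0,0,0.004,-0.006,-0.08,0,0],[0,0,0.008,-0.012,-0.16,0,0],[0,0,0.012,-0.018,-0.24,0,0],[0,0,0.016,-0.024,-0.32,0,0],[0,0,0.02,-0.03,-0.4,0,0]]}}

```text
time: 6.38
position: [0.5792, -0.1541, 0.13]
tool_rot: [-2.13, -2.038, -0.321]
ft_force: [-0.4, -0.8, -0.1]
grip_width: 0.004
grip_force: 0.2
```

Call:
{"method": "jog_arm", "body": {"commands": [[0,0,0,-0.002,0,0,0],[0,0,0,-0.004,0,0,0],[0,0,0,-0.005,0,0,0],[0,0,0,-0.006,0,0,0],[0,0,0,-0.006,0,0,0]]}}

```text
time: 6.8
position: [0.5792, -0.1544, 0.1271]
tool_rot: [-2.129, -2.037, -0.323]
ft_force: [-0.4, 0.3, 1.0]
grip_width: 0.005
grip_force: 0.5
```

Call:
{"method": "jog_arm", "body": {"commands": [[0,0,0,-0.002,0,0,0],[0,0,0,-0.004,0,0,0],[0,0,0,-0.006,0,0,0],[0,0,0,-0.006,0,0,0],[0,0,0,-0.006,0,0,0]]}}

```text
time: 7.22
position: [0.5794, -0.1543, 0.1263]
tool_rot: [-2.129, -2.039, -0.323]
ft_force: [-4.6, -0.9, 10.9]
grip_width: 0.005
grip_force: 5.8
```

Call:
{"method": "jog_arm", "body": {"commands": [[0,0,0,-0.001,0,0,0],[0,0,0,-0.002,0,0,0],[0,0,0,-0.003,0,0,0],[0,0,0,-0.004,0,0,0],[0,0,0,-0.004,0,0,0]]}}

```text
time: 7.63
position: [0.5796, -0.1543, 0.126]
tool_rot: [-2.129, -2.039, -0.323]
ft_force: [-8.2, -0.6, 19.1]
grip_width: 0.009
grip_force: 9.6
```

Force rose to 19 N with the tip at the height worked out for level, so the paddle is on its stop. Retreating straight up and checking.

Call:
{"method": "jog_arm", "body": {"commands": [[0,0,0,0.01,0,0,0],[0,0,0,0.04,0,0,0],[0,0,0,0.08,0,0,0],[0,0,0,0.13,0,0,0],[0,0,0,0.18,0,0,0]]}}

```text
time: 8.05
position: [0.5789, -0.154, 0.2125]
tool_rot: [-2.128, -2.038, -0.321]
ft_force: [0.8, -0.8, -0.9]
grip_width: 0.005
grip_force: 0.0
```

Call:
{"method": "jog_arm", "body": {"commands": [[0,-0.05,0,0.05,0,0,0],[0,-0.1,0,0.1,0,0,0],[0,-0.15,0,0.14,0,0,0],[0,-0.2,0,0.18,0,0,0],[0,-0.2,0,0.2,0,0,0]]}}

```text
time: 8.47
position: [0.4768, -0.1553, 0.3151]
tool_rot: [-2.134, -2.038, -0.32]
ft_force: [0.9, -1.0, 0.1]
grip_width: 0.004
grip_force: 0.0
```

```bash
cat > v.py <<'E'
from h import *
a=snap('scene','s7.png');b=snap('side','d7.png')
def quad(d,near):
    h=cv2.cvtColor(d['frame'],cv2.COLOR_RGB2HSV); m=((abs(h[...,0].astype(int)-62)<9)&(h[...,1]>200)).astype('uint8')
    cs,_=cv2.findContours(m,0,1); c=min((c for c in cs if cv2.contourArea(c)>100),key=lambda c:np.hypot(*(c.mean((0,1))-near)))
    return cv2.approxPolyN(cv2.convexHull(c),4)[0].astype(float)
def tri(p,q):
    o1,v1=ray(a,p);o2,v2=ray(b,q);s=np.linalg.lstsq(np.c_[v1,-v2],o2-o1,rcond=None)[0]
    x,y=o1+v1*s[0],o2+v2*s[1];return (x+y)/2,np.linalg.norm(x-y)
for P in ((.574,-.174,.124),):
    qa=quad(a,proj(a,np.array(P)));qb=quad(b,proj(b,np.array(P)))
    for p in qa: print(p,[(t[0].round(3),t[1].round(3)) for t in (tri(p,q) for q in qb) if t[1]<.008])
im=np.hstack([cv2.resize(a['frame'][170:380,80:310],None,fx=1.7,fy=1.7),cv2.resize(b['frame'][60:270,250:480],None,fx=1.7,fy=1.7)])[:,:,::-1]
cv2.imwrite('pics/c7.png',im)
E
python3 v.py
```

```text
Traceback (most recent call last):
  File "v.py", line 11, in <module>
    qa=quad(a,proj(a,np.array(P)));qb=quad(b,proj(b,np.array(P)))
  File "v.py", line 5, in quad
    cs,_=cv2.findContours(m,0,1); c=min((c for c in cs if cv2.contourArea(c)>100),key=lambda c:np.hypot(*(c.mean((0,1))-near)))
                                    ~~~^^^^^^^^^^^^^^^^^^^^^^^^^^^^^^^^^^^^^^^^^^^^^^^^^^^^^^^^^^^^^^^^^^^^^^^^^^^^^^^^^^^^^^^^
ValueError: min() iterable argument is empty
```

```bash
sed -i "s/m=((abs.*astype('uint8')/r,g,bl=[d['frame'][...,i].astype(int) for i in range(3)]; m=((g>120)\&(g>2.2*r)\&(g>1.8*bl)).astype('uint8')/; s/^a=snap.*/a=load('s7.png');b=load('d7.png')/" v.py
sed -i '/^for P/,/print(p/d' v.py; cat >> v.py <<'E'
P=np.array((.574,-.174,.124))
for d in(a,b):
    u,v=proj(d,P).astype(int); print(u,v,d['frame'][v,u],d['frame'][v+60,u-60])
try:
    qa,qb=quad(a,proj(a,P)),quad(b,proj(b,P))
    for p in qa: print(p,[(t[0].round(3),t[1].round(3)) for t in (tri(p,q) for q in qb) if t[1]<.008])
except ValueError as e: print(e)
E
python3 v.py
```

```text
197 258 [ 30 177  82] [ 73 139 105]
344 163 [ 70 186 102] [150 123  52]
[214. 270.] [(array([ 0.609, -0.144,  0.122]), np.float64(0.001))]
[168. 274.] []
[192. 245.] []
[215. 244.] [(array([ 0.542, -0.141,  0.125]), np.float64(0.0))]
```

View pics/c7.png

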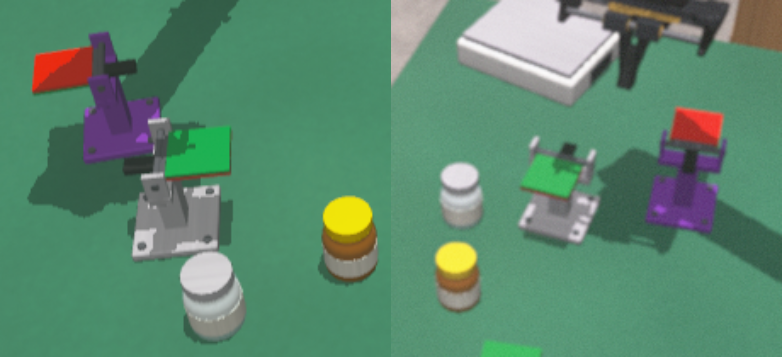

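The paddle lies level with green up: its outer corners are at z 0.122 to 0.125, against 0.124 for level. Jars and the other flags are where they were, and the arm is clear.

```bash
python3 -c "
from bench import ctrl
print(ctrl.close_job())"
```

```text
the job is handed in; nothing more can be done
None
```

The steel flag that showed red now lies flat with its green face up, flipped by pushing only. The other flags, jars and pliers were left untouched, and the job was handed in at about 8.5 s; joint 6 did bump its range end once (about 55 N on the wrist) before I touched the flag, and the hand-in gave no verdict.

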